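# Refit the fuses in a workshop fuse box

### The job

Prise up the fuse box's sprung cover by levering with the blade of the scraper from the wooden tray, put in at the notch in the middle of the box's front rim. With the cover standing open, press every loose fuse on the bench down into fuse clips, one fuse to a way, until it snaps fully home. Finally push the cover down until its catch clicks shut; the scraper must end lying flat in its tray, and leave the brush, the nut, the tin and the carton where they are.

Things in the scene. Friction and masses are not known exactly. Their poses are not given: they have to be found in the camera images.
- fusebox: grey plastic fuse box, open side up, fixed to the bench: 134 (x) x 246 (y) mm, rim 78 mm high, walls 5 mm; 85 mm high with its cover shut. Origin at the centre of its underside, x from the notched front wall towards the hinge, z up. Inside, a black fuse base with its flat top 34 mm above the bench carries four ways side by side along y, 50 mm apart.
- pry_notch (a point): notch for levering in the middle of the front rim, over an orange bar: 34 mm wide (y), 8 mm high, floor 70 mm and top (the shut cover) 78 mm above the bench. Point: middle of the opening, on the wall's outer face; axes as the box, so a blade goes in along +x; behind it is free for 37 mm. A blade 30 to 35 mm in, levered on the notch floor some 15 to 20 degrees (handle down), frees the cover.
- cover_hinge (a point): point in the middle of the cover's hinge axis, on the box's far rim, 78.5 mm above the bench; the axis runs along the box's y. To shut the cover, draw it over and push its lip down against a weak spring (about 1 N at the lip) and at the end against the catch (about 6 N), until it clicks; left unlatched it springs up again.
- cover (a joint): cover angle in rad: 0 shut, 1.75 fully open (a little past upright, away from the robot). A flat plate 140 x 246 x 6 mm, grey with a white panel. A catch inside the front wall holds it shut (about 6 N at the lip) until the lip has risen some 4 mm (0.03 rad); a damped spring then swings it fully open by itself in about a second.
- cover_lip (a point): middle of the cover's front edge, at half its thickness, 140 mm from the hinge axis; moves with the cover. z is normal to the plate, outwards. Shut, the lip overhangs the front wall by 6 mm, 78.5 to 84.5 mm above the bench.
- way1 (a point): way 1: where the centre of a fully seated fuse lies, 51 mm above the bench; x is the fuse's axis. Two pairs of sprung copper clips, 22 to 30 mm either side along x, take the fuse's caps; the middle is free. Their flared mouths (33 mm) end 17 mm above this point. A fuse laid in them rests about 14 mm too high; pushed straight down with 10 to 16 N it snaps in, the force drops, it is held.
- way2 (a point): way 2: where the centre of a fully seated fuse lies, 51 mm above the bench; x is the fuse's axis. Two pairs of sprung copper clips, 22 to 30 mm either side along x, take the fuse's caps; the middle is free. Their flared mouths (33 mm) end 17 mm above this point. A fuse laid in them rests about 14 mm too high; pushed straight down with 10 to 16 N it snaps in, the force drops, it is held.
- way3 (a point): way 3: where the centre of a fully seated fuse lies, 51 mm above the bench; x is the fuse's axis. Two pairs of sprung copper clips, 22 to 30 mm either side along x, take the fuse's caps; the middle is free. Their flared mouths (33 mm) end 17 mm above this point. A fuse laid in them rests about 14 mm too high; pushed straight down with 10 to 16 N it snaps in, the force drops, it is held.
- way4 (a point): way 4: where the centre of a fully seated fuse lies, 51 mm above the bench; x is the fuse's axis. Two pairs of sprung copper clips, 22 to 30 mm either side along x, take the fuse's caps; the middle is free. Their flared mouths (33 mm) end 17 mm above this point. A fuse laid in them rests about 14 mm too high; pushed straight down with 10 to 16 N it snaps in, the force drops, it is held.
- fuse1_mid (a point): fuse 1 (may be absent: there are 2 to 4): white ceramic body of square section, 22 x 22 mm and 32 mm long, with a red band round its middle and a round steel cap (22 mm diameter, 13 mm long) at each end; 58 mm long over all, 55 g; the point is at its centre, x along its length, either end and any side alike. It lies on a flat side, at first on the black mat.
- fuse2_mid (a point): fuse 2 (may be absent: there are 2 to 4): white ceramic body of square section, 22 x 22 mm and 32 mm long, with a red band round its middle and a round steel cap (22 mm diameter, 13 mm long) at each end; 58 mm long over all, 55 g; the point is at its centre, x along its length, either end and any side alike. It lies on a flat side, at first on the black mat.
- fuse3_mid (a point): fuse 3 (may be absent: there are 2 to 4): white ceramic body of square section, 22 x 22 mm and 32 mm long, with a red band round its middle and a round steel cap (22 mm diameter, 13 mm long) at each end; 58 mm long over all, 55 g; the point is at its centre, x along its length, either end and any side alike. It lies on a flat side, at first on the black mat.
- fuse4_mid (a point): fuse 4 (may be absent: there are 2 to 4): white ceramic body of square section, 22 x 22 mm and 32 mm long, with a red band round its middle and a round steel cap (22 mm diameter, 13 mm long) at each end; 58 mm long over all, 55 g; the point is at its centre, x along its length, either end and any side alike. It lies on a flat side, at first on the black mat.
- scraper_grip (a point): scraper, 100 g: dark wooden handle 105 x 24 wide (y) x 20 mm high, brass ferrule, flat steel blade 70 x 20 x 2.5 mm in the handle's mid-plane; x towards the blade. Point: in the handle at half height, near the balance, 20 mm behind the handle's front end, 85 mm from its butt, 102 mm behind the blade's tip. Lying flat, the point is 10 mm above what it lies on.
- scraper_tip (a point): middle of the front edge of the scraper's blade, at half the blade's thickness.
- tray_mid (a point): shallow wooden tray, fixed: 270 (x) x 170 (y) x 18 mm high outside, walls and floor 5 mm; the point is at the centre of its floor's upper face, 5 mm above the bench, x along its length. A wire brush lies in its half towards +y; the half towards -y is the scraper's.
- mat: thin black rubber mat, fixed, 210 x 190 x 3 mm, origin at the centre of its underside; the fuses lie on it at the start, with a small brass nut between them.
- wire_brush: wire brush, wooden back 170 x 22 mm, 26 mm high, in the tray; leave it
- gland_nut: brass ring nut, 30 mm across, 9 mm high, on the mat; leave it
- wax_tin: yellow tin, 60 mm across, 40 mm high; leave it
- fuse_carton: small carton with a blue band, 60 x 80 x 28 mm; leave it

How it is judged:
By the outcome, as a careful person would: the job done as asked, in the order asked, and still so for the second after the job is handed in, with the robot touching nothing.
Of fuse1, fuse2, fuse3, fuse4 only 2 to 4 are there at a start; the rules pass over those that are not, and their reading is None.
At some moment in a run one of fuse1, fuse2, fuse3, fuse4, scraper may be knocked a few centimetres aside while the robot is not near it.
It also fails if it takes over 210 s, if anything falls off the work surface, if the arm or the gripper's body presses on something with over 40 N, if the wrist force passes 120 N, or if a joint passes its speed limit or range.

### The arm

A 7-joint arm with a two-finger parallel gripper is mounted at the origin on the work surface. World frame = base frame: x ahead of the robot, y to its left, z up, the work surface at z = 0. Lengths are in m, angles in rad, forces in N, time in s.
With the tool pointing down it reaches from about 0.425 to 0.825 m from the base axis. Payload 3.6 kg.
Tool frame: the origin (TCP) lies on the centre line of the jaws, within the pads' length; the fingertips stand 14 mm ahead of it and the grasp point (between the pads) lies 5 mm behind it; z points along the fingers, y is the line along which they close (so a half turn about z gives the same grasp; the last joint's range is limited). The gripper opens to 93 mm and grips with 3 to 60 N. Pads are 15 mm wide; open, the fingers measure 128 mm over their backs; the gripper's body (75 mm by 188 mm) begins 65 mm behind the grasp point.
Start: joints at [-1.248, 0.615, -0.013, 1.423, 0.008, 1.103, -0.04], TCP at [0.223, 0.611, 0.233] pointing down, gripper open.
Joint ranges: [-3.12, 3.12], [-0.3, 2.06], [-1.34, 1.32], [0.26, 2.42], [-1.36, 4.5], [0.01, 1.98], [-2.84, 2.84]. Speed limits (rad/s): [2.79, 2.79, 3.14, 3.14, 3.14, 3.14, 3.14].

### API

Orientations are given as a rotation vector (axis times angle).
In Python, from plant import observe, eyes, sign_off, silhouettes, landmark_of gives the robot as it stands.
- The arm moves only by the tool send_rows, never from a script. Its argument "rows" is one flat list of numbers, 7 for each row, row after row: the shift along the world's x, y, z in m, then the turn, a rotation vector about the world's x, y, z in degrees, then the closure, from 0 (fully open) to 1 (shut). A call has 1 to 8 rows; each row is the pose to reach, as a shift and turn from the pose commanded when the call began; what a row does not reach only later rows make up. A row lasts 1/8 s, in which the tool goes at most 62.5 mm and 10.7 degrees, less where a joint would pass 70% of its speed; a pose out of reach is approached as far as the arm can. A call with a gripper value outside its range is refused whole. The fingers move at their own pace and stop on an object; "grip_force" is the grip in N (left out, the last holds). Time passes only in rows, so rows that repeat a pose let the fingers close. It gives the time, the measured TCP pose, the force, the opening and the grip force at its end, in the units of the state.
- observe(): the state, without advancing time (a new reading comes with each control period).
- eyes.camera(name): name is "side" or "top"; returns a dict with "pixels" (384x512x3 uint8, red, green, blue), "K" (3x3 intrinsics, pixels), "k1" (the pictures are not rectified: a ray, as slopes to the right and down, at radius r is drawn at 1 + k1 r^2 times it, then the intrinsics apply), "xyz" and "attitude" of the camera in the world. Camera axes: x right, y up, looking along -z (the intrinsics and any distortion apply to the point x, -y, -z); pixel columns grow to the right and rows downward; lengths in m; the calibration is good to about 2 mm. A picture is of the moment at which its call begins. There is no depth.
- sign_off(): hands the job in; it is judged then, once.
Trained networks look in a picture, given as the dict that the camera call returned (one of the last four; its "shot" number tells which), for a name from the list of things; names that differ only in an ending like _2 or _b are one class to them, and where a whole thing is asked for, a point or a joint stands for the part that bears it (a point fixed in the world has none). Each returns a list of dicts, best first, with "confidence" (0 to 1); they miss things now and then, are a little off and sometimes report something else, mostly with a low value. They report only what shows in the picture. A call takes as long as a camera call.
- silhouettes(picture, thing): "pixels" (384x512 bool, what is visible of it) and "bbox" ([left, top, right, bottom] in pixels, round what is visible of it).
- landmark_of(picture, thing): "position" ([row, column] in pixels: a listed point, or the origin of a listed thing).
The state is a dict: "time": time; "q": joint angles; "dq": joint speeds; "joint_torque": joint torques, N m; "ee_pos": TCP position; "orientation": TCP orientation; "contact_force": force on the tool from outside, world axes, zero at the start; "wrist_torque": the same for the moment, N m; "opening": finger opening in m; "grip_force": force on a finger pad.
Only numpy, scipy, OpenCV 4.12 (cv2) and the standard library are available. Lean on these libraries where they do the work, as an engineer would, in place of code of your own. Each camera call takes 0.05 s, during which the arm holds its last target. There are 200 camera calls.

## Working session

There is one attempt and no reset: what is moved stays moved. The work goes in short steps, Python scripts to look and compute and a tool call to move; the robot and the scene stay as the last step left them, time stands still between calls to the robot, and variables do not carry over. Pictures are saved under pics/ and viewed, at most 14 in all, crops included, and the job is handed in when it is done.

Besides the shell and the picture viewer there is one more tool, called after "Call:" as name(argument=value, ...) on one line, values as JSON. send_rows: Moves the arm, as the interface text tells. Its arguments: {"type":"object","properties":{"rows":{"type":"array"},"grip_force":{"type":"number"}},"required":["rows"]}

```bash
ls; mkdir -p pics
cat > h.py <<'E'
import numpy as np, cv2
from scipy.spatial.transform import Rotation as R
from plant import observe, eyes, sign_off, silhouettes, landmark_of
def att(c):
    a=np.array(c["attitude"],float)
    if a.shape==(3,3): return a
    return R.from_rotvec(a).as_matrix() if a.size==3 else R.from_quat(a).as_matrix()
def ray(c,rc):
    K=np.array(c["K"]);x=np.array([(rc[1]-K[0,2])/K[0,0],(rc[0]-K[1,2])/K[1,1]])
    s=x.copy()
    for _ in range(20): s=x/(1+c["k1"]*(s@s))
    return att(c)@np.array([s[0],-s[1],-1.])
def at_z(c,rc,z):
    d=ray(c,rc);o=np.array(c["xyz"]);return o+d*(z-o[2])/d[2]
def proj(c,p):
    v=att(c).T@(np.array(p)-np.array(c["xyz"]));s=np.array([v[0],-v[1]])/-v[2]
    s=s*(1+c["k1"]*(s@s));K=np.array(c["K"]);return np.array([K[1,1]*s[1]+K[1,2],K[0,0]*s[0]+K[0,2]])
def tri(c1,p1,c2,p2):
    A=[];b=[]
    for c,p in((c1,p1),(c2,p2)):
        d=ray(c,p);d/=np.linalg.norm(d);P=np.eye(3)-np.outer(d,d);A.append(P);b.append(P@np.array(c["xyz"]))
    A=np.vstack(A);b=np.hstack(b);x,r,_,_=np.linalg.lstsq(A,b,rcond=None);return x,float(np.sqrt(r.sum()))
def save(c,n): cv2.imwrite("pics/"+n+".png",cv2.cvtColor(c["pixels"],cv2.COLOR_RGB2BGR))
E
cat > a.py <<'E'
from h import *
s=observe();print({k:np.round(v,3).tolist() for k,v in s.items()})
C={n:eyes.camera(n) for n in("top","side")}
Z=dict(fusebox=0,pry_notch=.074,cover_hinge=.0785,cover_lip=.0815,fuse1_mid=.014,scraper_grip=.015,scraper_tip=.015,tray_mid=.005,mat=0,wire_brush=.005,gland_nut=.003,wax_tin=0,fuse_carton=0)
for n,c in C.items():
    save(c,n+"0");print(n,np.round(c["xyz"],3),np.array(c["attitude"]).tolist(),c["k1"])
    for t,z in Z.items():
        for l in landmark_of(c,t)[:5]: print(t,np.round(l["position"],1),round(l["confidence"],2),np.round(at_z(c,l["position"],z),4))
E
python3 a.py
```

```text
pics
{'time': 0.0, 'q': [-1.247, 0.616, -0.013, 1.425, 0.008, 1.103, -0.04], 'dq': [0.001, -0.002, 0.001, -0.001, 0.0, -0.001, 0.0], 'joint_torque': [0.0, -45.893, 0.209, -16.574, -0.061, 0.021, 0.0], 'ee_pos': [0.223, 0.61, 0.231], 'orientation': [-0.547, -3.093, 0.004], 'contact_force': [-0.45, -0.663, -0.133], 'wrist_torque': [-0.034, 0.007, -0.028], 'grip_force': 0.0, 'opening': 0.093}
top [ 0.29  -0.002  1.263] [0.17306533766459595, -0.17314332585506811, -1.613375015200126] -0.1393177922063518
fusebox [184.9 245.8] 0.66 [0.5883 0.0252 0.    ]
fusebox [189.4 142.8] 0.21 [0.5902 0.3334 0.    ]
fusebox [218.6 361.6] 0.16 [ 0.47   -0.3092  0.    ]
pry_notch [197.8 244.1] 0.88 [0.5344 0.0299 0.074 ]
pry_notch [201.  240.4] 0.74 [0.5259 0.0406 0.074 ]
pry_notch [217.3 363.2] 0.56 [ 0.4628 -0.296   0.074 ]
cover_hinge [155.6 247.6] 0.77 [0.6543 0.0148 0.0785]
cover_lip [203.3 241. ] 0.66 [0.5179 0.0389 0.0815]
fuse1_mid [235.4 386.3] 0.72 [ 0.4151 -0.3735  0.014 ]
scraper_grip [222.  147.7] 0.93 [0.4888 0.3144 0.015 ]
scraper_grip [178.1 218.7] 0.43 [0.6093 0.1036 0.015 ]
scraper_tip [
[... 827 characters left out ...]
989  0.0785]
cover_hinge [323.5 277.2] 0.24 [ 0.4251 -0.3751  0.0785]
cover_lip [193.  231.2] 0.79 [0.5133 0.0328 0.0815]
scraper_grip [164.2 187.9] 0.66 [0.4911 0.3263 0.015 ]
scraper_grip [153.4 216.5] 0.52 [0.5967 0.3499 0.015 ]
scraper_tip [156.5 215.5] 0.97 [0.5863 0.3326 0.015 ]
tray_mid [165.1 187.3] 0.65 [0.4922 0.3382 0.005 ]
mat [318.7 281.4] 0.93 [ 0.4698 -0.3153  0.    ]
wire_brush [156.1 184.2] 0.88 [0.5015 0.397  0.005 ]
gland_nut [320.5 276.8] 0.44 [ 0.4581 -0.3171  0.003 ]
wax_tin [252.  350.3] 0.73 [ 0.7155 -0.2152  0.    ]
wax_tin [157.8 181.6] 0.72 [0.4927 0.3987 0.    ]
wax_tin [181.6 253.2] 0.62 [0.6406 0.1672 0.    ]
fuse_carton [165.3 262.5] 0.47 [0.7084 0.2389 0.    ]
```

```bash
python3 -c "
import cv2
for n in('top','side'):
    i=cv2.imread('pics/%s0.png'%n); cv2.imwrite('pics/%s0b.png'%n,cv2.resize(i,(800,600),interpolation=cv2.INTER_CUBIC))"
```

```text
(no output)
```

View pics/top0b.png

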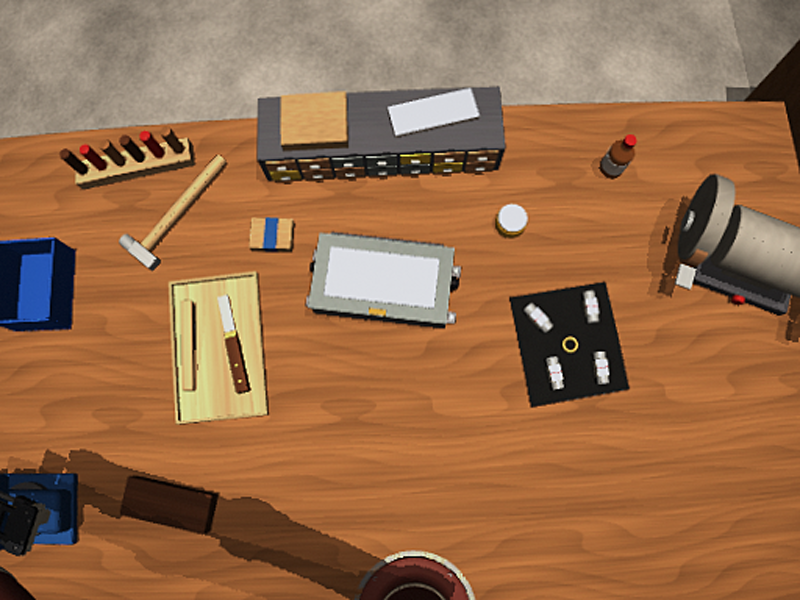

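View pics/side0b.png

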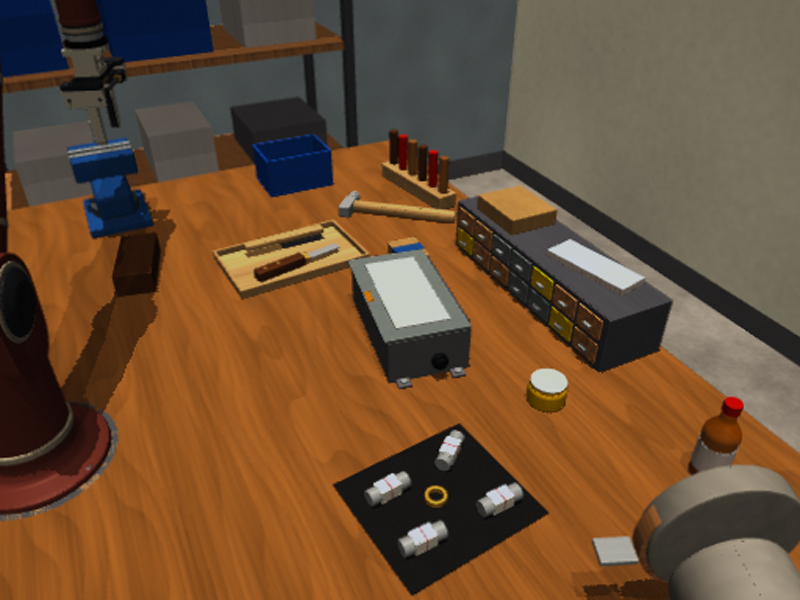

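Four fuses show (top view 535,317; 590,305; 555,372; 601,367 in the 800 px picture), with the nut at 570,345. The scraper lies blade away from the robot in the tray, and the box notch is at 377,312. Next I'll fit poses against the masks.

```bash
cat > fit.py <<'E'
from h import *
from scipy.optimize import minimize
def prism(x0,x1,y0,y1,z0,z1): return np.array([[x,y,z] for x in(x0,x1) for y in(y0,y1) for z in(z0,z1)],float)
def place(pts,p): 
    c,s=np.cos(p[2]),np.sin(p[2]);return np.c_[p[0]+c*pts[:,0]-s*pts[:,1],p[1]+s*pts[:,0]+c*pts[:,1],pts[:,2]]
def render(c,parts,p,S=8):
    m=np.zeros((384*2,512*2),np.uint8)
    for q in parts:
        uv=np.array([proj(c,v)[::-1] for v in place(q,p)],np.float32)
        h=cv2.convexHull(uv)[:,0]
        cv2.fillConvexPoly(m,np.round((h+.5)*2*16-8).astype(np.int32),1,shift=4)
    return m
def fit(cms,parts,p0):
    ms=[(c,cv2.resize(m.astype(np.uint8),(1024,768),interpolation=cv2.INTER_NEAREST)) for c,m in cms]
    def f(d):
        p=np.array(p0)+np.array(d)*[.01,.01,.1];t=0
        for c,m in ms:
            r=render(c,parts,p);t+=1-(r&m).sum()/max(1,(r|m).sum())
        return t/len(ms)
    b=minimize(f,[0,0,0],method="Nelder-Mead",options=dict(initial_simplex=[[0,0,0],[.8,0,0],[0,.8,0],[0,0,1.2]],xatol=.01,fatol=1e-4))
    return np.array(p0)+b.x*[.01,.01,.1],b.fun
FUSE=[np.array([[x,11*np.cos(t)/1e3,z0+11*np.sin(t)/1e3] for x in(-.029,.029) for t in np.linspace(0,6.28,13) for z0 in(.014,)]),prism(-.016,.016,-.011,.011,.003,.025)]
BOX=[prism(-.067,.067,-.123,.123,0,.078),prism(-.073,.067,-.123,.123,.0785,.0845)]
TRAY=[prism(-.135,.135,-.085,.085,0,.018)]
MAT=[prism(-.105,.105,-.095,.095,0,.003)]
SCR=[prism(-.085,.020,-.012,.012,.005,.025),prism(.02,.033,-.008,.008,.007,.023),prism(.032,.102,-.010,.010,.0138,.0162)]
def both(C,name,parts,p0,n=2):
    ms={}
    for k,c in C.items():
        best=None
        for s in silhouettes(c,name):
            r=render(c,parts,p0)[::2,::2]>0; i=(s["pixels"]&r).sum()/max(1,(s["pixels"]|r).sum())
            if best is None or i>best[0]: best=(i,s)
        if best and best[0]>.25: ms[k]=(c,best[1]["pixels"])
    for k in list(ms)+["both"]:
        if k=="both" and len(ms)<2: continue
        p,e=fit(list(ms.values()) if k=="both" else [ms[k]],parts,p0)
        print(name,k,np.round(p,4),"deg",round(np.degrees(p[2]),1),"1-iou",round(e,3))
    return p if ms else None
if __name__=="__main__":
    C={n:eyes.camera(n) for n in("top","side")}
    both(C,"fusebox",BOX,[.588,.025,-.12])
    both(C,"scraper_grip",SCR,[.49,.316,.17])
    both(C,"tray_mid",TRAY,[.49,.342,.0])
    both(C,"mat",MAT,[.465,-.318,.0])
    for rc in((317,538),(305,591),(372,555),(367,601)):
        q=at_z(C["top"],np.array(rc)*.64,.014)
        ps=[(both(C,"fuse1_mid",FUSE,[q[0],q[1],a])) for a in [(.7 if rc[0]==317 else .1)]]
E
python3 fit.py
```

```text
fusebox top [ 0.5945  0.0267 -0.1687] deg -9.7 1-iou 0.054
fusebox side [ 0.5926  0.0267 -0.1727] deg -9.9 1-iou 0.037
fusebox both [ 0.5932  0.0267 -0.1741] deg -10.0 1-iou 0.048
scraper_grip top [0.4911 0.3109 0.2149] deg 12.3 1-iou 0.155
scraper_grip side [0.4858 0.3106 0.2186] deg 12.5 1-iou 0.089
scraper_grip both [0.4869 0.3105 0.2078] deg 11.9 1-iou 0.125
tray_mid top [0.4906 0.3417 0.0687] deg 3.9 1-iou 0.184
tray_mid side [0.4894 0.3414 0.0667] deg 3.8 1-iou 0.307
tray_mid both [0.4898 0.3416 0.0677] deg 3.9 1-iou 0.247
mat top [ 0.4669 -0.3163  0.1046] deg 6.0 1-iou 0.188
mat side [ 0.4672 -0.3153  0.1093] deg 6.3 1-iou 0.217
mat both [ 0.4666 -0.3158  0.1116] deg 6.4 1-iou 0.203
fuse1_mid top [ 0.4151 -0.3665  0.0816] deg 4.7 1-iou 0.107
fuse1_mid side [ 0.4161 -0.3682  0.0539] deg 3.1 1-iou 0.077
fuse1_mid both [ 0.4157 -0.3668  0.0659] deg 3.8 1-iou 0.104
```

Call:
send_rows(rows=[0.06, -0.06, 0, 0, 0, 10, 0.45, 0.12, -0.12, -0.02, 0, 0, 20, 0.45, 0.18, -0.18, -0.04, 0, 0, 30, 0.45, 0.22, -0.24, -0.06, 0, 0, 32.2, 0.45, 0.274, -0.298, -0.1, 0, 0, 32.2, 0.45, 0.274, -0.298, -0.13, 0, 0, 32.2, 0.45, 0.274, -0.298, -0.13, 0, 0, 32.2, 0.45, 0.274, -0.298, -0.13, 0, 0, 32.2, 0.45])

```text
time: 3.3
ee_pos: [0.4992, 0.3057, 0.0998]
orientation: [0.317, -3.122, 0.011]
contact_force: [-0.7, -0.4, 0.4]
opening: 0.0511
grip_force: 0.0
```

```bash
cat > st.py <<'E'
from h import *
s=observe();M=R.from_rotvec(s["orientation"]).as_matrix()
print("t",round(s["time"],2),"pos",np.round(s["ee_pos"],4),"F",np.round(s["contact_force"],1),"op",round(s["opening"],4),"grip",np.round(s["grip_force"],1))
print("toolz",np.round(M[:,2],3),"yaw_obj",round((np.degrees(np.arctan2(M[1,1],M[0,1]))%180)-90,2),"q",np.round(s["q"],2))
E
python3 st.py
```

```text
t 3.3 pos [0.4992 0.3057 0.0998] F [-0.7 -0.4  0.4] op 0.0511 grip 0.0
toolz [-0.003 -0.007 -1.   ] yaw_obj 11.6 q [-0.5   0.68 -0.14  1.75  0.14  0.73  1.06]
```

Call:
send_rows(rows=[0, 0, 0, -1.3, 5.9, 0, 0.45, 0, 0, 0, -2.5, 11.7, 0, 0.45, 0, 0, 0, -2.5, 11.7, 0, 0.45, 0, 0, 0, -2.5, 11.7, 0, 0.45])

```text
time: 3.8
ee_pos: [0.4958, 0.3134, 0.1029]
orientation: [0.313, -2.918, 0.031]
contact_force: [-0.4, 0.4, 0.3]
opening: 0.0514
grip_force: 0.0
```

```bash
python3 st.py
cat > look.py <<'E'
from fit import *
import sys
C={n:eyes.camera(n) for n in("top","side")}
both(C,"scraper_grip",SCR,[.487,.3105,.21])
for n,c in C.items():
    save(c,n+sys.argv[1])
E
python3 look.py 1
python3 - <<'E'
import cv2,numpy as np
a=cv2.imread('pics/top1.png')[150:290,90:250];b=cv2.imread('pics/side1.png')[100:240,110:270]
cv2.imwrite('pics/c1.png',np.hstack([cv2.resize(i,(400,350),interpolation=2) for i in(a,b)]))
E
```

```text
t 3.8 pos [0.4958 0.3134 0.1029] F [-0.4  0.4  0.3] op 0.0514 grip 0.0
toolz [-0.202 -0.043 -0.978] yaw_obj 12.24 q [-0.45  0.76 -0.2   1.57  0.07  1.01  1.14]
scraper_grip side [0.4863 0.3127 0.2111] deg 12.1 1-iou 0.147
```

View pics/c1.png

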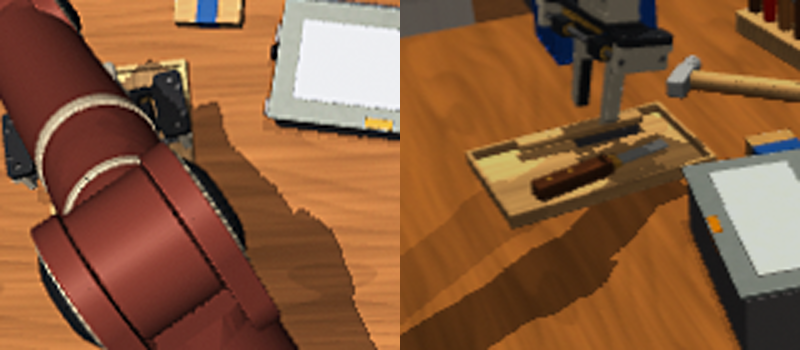

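Call:
send_rows(rows=[0, 0, -0.05, 0, 0, 0, 0.45, 0, 0, -0.07, 0, 0, 0, 0.45, 0, 0, -0.08, 0, 0, 0, 0.45, 0, 0, -0.08, 0, 0, 0, 0.45, 0, 0, -0.08, 0, 0, 0, 1, 0, 0, -0.08, 0, 0, 0, 1, 0, 0, -0.08, 0, 0, 0, 1, 0, 0, -0.08, 0, 0, 0, 1], grip_force=60)

```text
time: 5.0
ee_pos: [0.497, 0.3129, 0.0232]
orientation: [0.311, -2.918, 0.031]
contact_force: [0.1, -0.2, 1.9]
opening: 0.0233
grip_force: 60.0
```

```bash
python3 st.py
```

```text
t 5.0 pos [0.497  0.3129 0.0232] F [ 0.1 -0.2  1.9] op 0.0233 grip 60.0
toolz [-0.202 -0.043 -0.978] yaw_obj 12.15 q [-0.46  0.87 -0.18  1.61  0.08  0.87  1.13]
```

Call:
send_rows(rows=[0, 0, 0.05, 0, 0, 0, 1, 0, 0, 0.1, 0, 0, 0, 1, -0.015, -0.05, 0.12, 0, 0, -5, 1, -0.03, -0.1, 0.12, 0, 0, -10, 1, -0.045, -0.15, 0.12, 0, 0, -15, 1, -0.06, -0.2, 0.12, 0, 0, -20, 1, -0.072, -0.256, 0.12, 0, 0, -22.1, 1, -0.072, -0.256, 0.12, 0, 0, -22.1, 1])

```text
time: 6.0
ee_pos: [0.4235, 0.0512, 0.1427]
orientation: [-0.268, -2.92, -0.023]
contact_force: [-0.3, 0.3, -1.1]
opening: 0.0237
grip_force: 60.0
```

Call:
send_rows(rows=[0, 0, -0.02, 0, 0, 0, 1, 0, 0, -0.04, 0, 0, 0, 1, 0, 0, -0.061, 0, 0, 0, 1, 0, 0, -0.061, 0, 0, 0, 1, 0, 0, -0.061, 0, 0, 0, 1])

```text
time: 6.62
ee_pos: [0.4252, 0.0573, 0.0821]
orientation: [-0.253, -2.923, -0.028]
contact_force: [-0.3, 0.6, -1.9]
opening: 0.0232
grip_force: 60.0
```

```bash
python3 st.py
cat > l2.py <<'E'
from fit import *
import sys
C={n:eyes.camera(n) for n in("top","side")}
for n,c in C.items():
    save(c,n+sys.argv[1])
    for t,z in(("scraper_tip",.074),("scraper_grip",.074),("pry_notch",.074),("cover_lip",.0815)):
        for l in landmark_of(c,t)[:2]: print(n,t,np.round(l["position"],1),round(l["confidence"],2),np.round(at_z(c,l["position"],z),4))
    print("pred tip",proj(c,[.4253+.0904,.0565-.016,.074]),"pred notch",proj(c,[.5275,.0384,.074]))
a=cv2.imread('pics/side%s.png'%sys.argv[1])[150:240,170:290];b=cv2.imread('pics/top%s.png'%sys.argv[1])[150:240,190:310]
cv2.imwrite('pics/c%s.png'%sys.argv[1],np.hstack([cv2.resize(i,(400,300),interpolation=2) for i in(a,b)]))
E
python3 l2.py 2
```

```text
t 6.62 pos [0.4252 0.0573 0.0821] F [-0.3  0.6 -1.9] op 0.0232 grip 60.0
toolz [-0.203  0.036 -0.978] yaw_obj -9.89 q [-0.07  0.61 -0.11  2.04 -0.01  0.69  1.25]
pred tip [204.62053172 240.56926858] pred notch [200.39462557 241.15264072]
side scraper_tip [191.8 232.3] 0.93 [0.5221 0.0465 0.074 ]
side scraper_tip [346.5 269.2] 0.69 [ 0.3916 -0.4083  0.074 ]
side scraper_grip [197.8 193.7] 0.71 [0.4233 0.0655 0.074 ]
side scraper_grip [207.4 259.6] 0.67 [ 0.5552 -0.0453  0.074 ]
side pry_notch [193.4 235.1] 0.82 [0.5256 0.0366 0.074 ]
side pry_notch [321.8 278. ] 0.61 [ 0.43   -0.3693  0.074 ]
side cover_lip [191.4 232.4] 0.98 [0.5189 0.038  0.0815]
pred tip [193.61215876 230.96212035] pred notch [192.86842272 235.4788251 ]
```

View pics/c2.png

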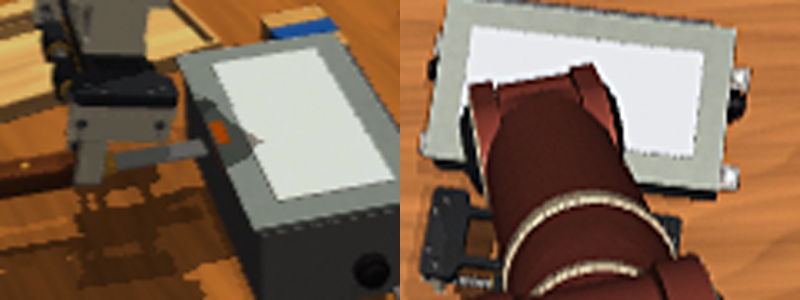

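The side view shows the blade level, with its tip at about (194, 231) against a predicted (193.6, 231), just short of the orange notch at (189, 236). I'll insert it in stages.

Call:
send_rows(rows=[0.0049, -0.0009, 0, 0, 0, 0, 1, 0.0099, -0.0017, 0, 0, 0, 0, 1, 0.0148, -0.0026, 0, 0, 0, 0, 1, 0.0197, -0.0035, 0, 0, 0, 0, 1, 0.0197, -0.0035, 0, 0, 0, 0, 1])

```text
time: 7.75
ee_pos: [0.445, 0.053, 0.0816]
orientation: [-0.255, -2.923, -0.027]
contact_force: [-0.3, -1.0, -1.4]
opening: 0.0236
grip_force: 60.0
```

Call:
send_rows(rows=[0.0062, -0.0011, 0, 0, 0, 0, 1, 0.0123, -0.0022, 0, 0, 0, 0, 1, 0.0185, -0.0033, 0, 0, 0, 0, 1, 0.0246, -0.0043, 0, 0, 0, 0, 1, 0.0246, -0.0043, 0, 0, 0, 0, 1])

```text
time: 8.38
ee_pos: [0.4696, 0.0487, 0.0816]
orientation: [-0.255, -2.923, -0.027]
contact_force: [0.4, -0.4, -1.5]
opening: 0.023
grip_force: 60.0
```

```bash
python3 st.py; python3 l2.py 3|grep side
```

```text
t 8.38 pos [0.4696 0.0487 0.0816] F [ 0.4 -0.4 -1.5] op 0.023 grip 60.0
toolz [-0.204  0.036 -0.978] yaw_obj -9.96 q [-0.05  0.65 -0.1   1.92 -0.    0.77  1.27]
side scraper_tip [192.3 232.4] 0.72 [0.5214 0.0443 0.074 ]
side scraper_grip [196.5 209.4] 0.63 [0.4612 0.0531 0.074 ]
side scraper_grip [159.6 181.9] 0.43 [0.4569 0.2625 0.074 ]
side pry_notch [190.5 236.4] 0.7 [0.534  0.0472 0.074 ]
side cover_lip [190.8 231.6] 0.7 [0.5182 0.0414 0.0815]
side cover_lip [310.8 248.2] 0.48 [ 0.3899 -0.3283  0.0815]
```

View pics/c3.png

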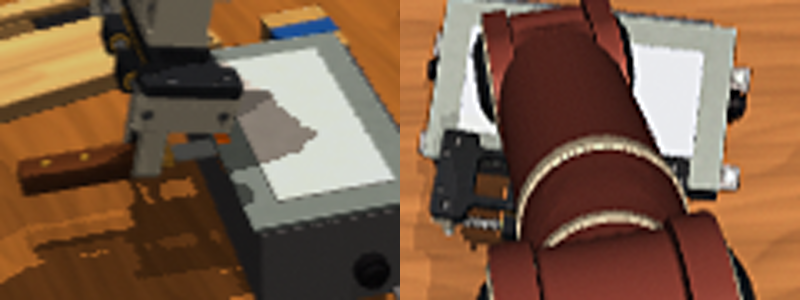

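Call:
send_rows(rows=[0, 0, -0.002, 0, 0, 0, 1, -0.0006, 0.0001, -0.0071, -0.87, -4.92, 0, 1, -0.0006, 0.0001, -0.0071, -0.87, -4.92, 0, 1, -0.0008, 0.0001, -0.0123, -1.74, -9.85, 0, 1, -0.0005, 0.0001, -0.0175, -2.6, -14.8, 0, 1, -0.0005, 0.0001, -0.0175, -2.6, -14.8, 0, 1])

```text
time: 9.62
ee_pos: [0.4671, 0.049, 0.0639]
orientation: [0.266, 3.081, -0.008]
contact_force: [-0.4, 0.4, -1.5]
opening: 0.0235
grip_force: 60.0
```

Call:
send_rows(rows=[0.0007, -0.0001, -0.0052, -0.87, -4.92, 0, 1, 0.0007, -0.0001, -0.0052, -0.87, -4.92, 0, 1, 0.0007, -0.0001, -0.0052, -0.87, -4.92, 0, 1, 0.0007, -0.0001, -0.0052, -0.87, -4.92, 0, 1, 0.0007, -0.0001, -0.0052, -0.87, -4.92, 0, 1, 0.0007, -0.0001, -0.0052, -0.87, -4.92, 0, 1])

```text
time: 10.38
ee_pos: [0.4695, 0.0487, 0.059]
orientation: [0.26, 2.99, -0.018]
contact_force: [-0.6, 0.4, -1.0]
opening: 0.0232
grip_force: 60.0
```

```bash
python3 st.py; python3 l2.py 4|grep side
python3 - <<'E'
import cv2
cv2.imwrite('pics/c4.png',cv2.resize(cv2.imread('pics/side4.png')[100:250,130:330],(640,480)))
E
```

```text
t 10.38 pos [0.4695 0.0487 0.059 ] F [-0.6  0.4 -1. ] op 0.0232 grip 60.0
toolz [ 0.138 -0.024 -0.99 ] yaw_obj -9.96 q [-0.22  0.59  0.05  2.21  0.1   0.2   1.13]
side scraper_tip [186.9 249.4] 0.92 [0.5716 0.0473 0.074 ]
side scraper_grip [205.1 211. ] 0.6 [0.4514 0.0168 0.074 ]
side scraper_grip [186.3 247.1] 0.31 [0.5674 0.0526 0.074 ]
side pry_notch [146.9 257.1] 0.72 [0.6867 0.2338 0.074 ]
side pry_notch [193.  236.4] 0.62 [0.5294 0.0368 0.074 ]
side cover_lip [148.1 259. ] 0.93 [0.6824 0.2123 0.0815]
```

View pics/c4.png

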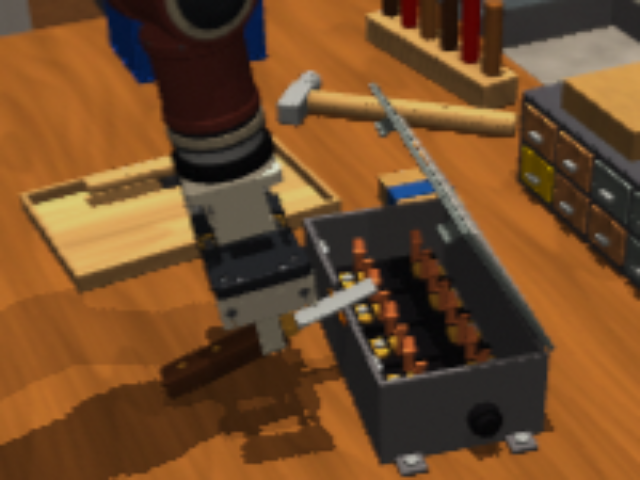

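The cover stands open, with the four clip ways visible. The scraper goes back first.

Call:
send_rows(rows=[0, 0, 0.05, 0, 0, 0, 1, -0.005, 0, 0.1, 0, 0, 0, 1, -0.005, 0, 0.12, 1.74, 9.85, 0, 1, -0.005, 0, 0.12, 3.47, 19.7, 0, 1, -0.005, 0, 0.12, 3.47, 19.7, 0, 1])

```text
time: 11.5
ee_pos: [0.4666, 0.0477, 0.1782]
orientation: [-0.258, -2.925, -0.027]
contact_force: [0.1, 0.1, -0.9]
opening: 0.0237
grip_force: 60.0
```

Call:
send_rows(rows=[0, 0.05, 0, 0, 0, 5, 1, 0.005, 0.1, 0, 0, 0, 10, 1, 0.01, 0.15, 0, 0, 0, 15, 1, 0.02, 0.2, 0, 0, 0, 20, 1, 0.0325, 0.264, 0, 0, 0, 22.1, 1, 0.0325, 0.264, -0.05, 0, 0, 22.1, 1, 0.0325, 0.264, -0.09, 0, 0, 22.1, 1, 0.0325, 0.264, -0.12, 0, 0, 22.1, 1])

```text
time: 12.5
ee_pos: [0.4943, 0.3123, 0.0567]
orientation: [0.313, -2.916, 0.035]
contact_force: [0.7, -0.3, -0.8]
opening: 0.0237
grip_force: 60.0
```

```bash
python3 st.py; python3 l2.py 5
```

```text
t 12.5 pos [0.4943 0.3123 0.0567] F [ 0.7 -0.3 -0.8] op 0.0237 grip 60.0
toolz [-0.204 -0.046 -0.978] yaw_obj 12.26 q [-0.46  0.82 -0.17  1.61  0.06  0.92  1.15]
top scraper_grip [233.6 384. ] 0.65 [ 0.4144 -0.3497  0.074 ]
top pry_notch [198.  242.5] 0.69 [0.5341 0.0344 0.074 ]
top cover_lip [178.3 233.7] 0.57 [0.5896 0.0563 0.0815]
pred tip [204.62053172 240.56926858] pred notch [200.39462557 241.15264072]
side scraper_tip [145.6 214.3] 0.88 [0.5727 0.2995 0.074 ]
side scraper_tip [209.2 258.5] 0.74 [ 0.5495 -0.0507  0.074 ]
side scraper_grip [163.3 260.2] 0.67 [0.6515 0.1427 0.074 ]
side scraper_grip [157.4 187.6] 0.61 [0.4758 0.2673 0.074 ]
side pry_notch [192.5 236.5] 0.73 [0.5305 0.0388 0.074 ]
side pry_notch [134.6 295.7] 0.7 [0.8341 0.2521 0.074 ]
side cover_lip [132.5 295.8] 0.91 [0.834  0.2521 0.0815]
pred tip [193.61215876 230.96212035] pred notch [192.86842272 235.4788251 ]
```

Call:
send_rows(rows=[0, 0, -0.02, 0, 0, 0, 1, 0, 0, -0.03, 0, 0, 0, 1, 0, 0, -0.0345, 0, 0, 0, 1, 0, 0, -0.0355, 0, 0, 0, 1, 0, 0, -0.0355, 0, 0, 0, 1])

```text
time: 13.62
ee_pos: [0.4969, 0.313, 0.0233]
orientation: [0.311, -2.918, 0.031]
contact_force: [-0.3, 0.2, -0.8]
opening: 0.0234
grip_force: 60.0
```

Call:
send_rows(rows=[0, 0, 0, 0, 0, 0, 0.45, 0, 0, 0, 0, 0, 0, 0.45, 0, 0, 0, 0, 0, 0, 0.45, 0, 0, 0.05, 0, 0, 0, 0.45, 0, 0, 0.11, 2.5, -11.7, 0, 0.45, 0, -0.06, 0.15, 2.5, -11.7, 0, 0.45, 0, -0.12, 0.2, 2.5, -11.7, 0, 0.45, 0, -0.18, 0.2, 2.5, -11.7, 0, 0.45])

```text
time: 14.62
ee_pos: [0.4979, 0.1512, 0.2229]
orientation: [-0.336, 3.117, 0.003]
contact_force: [1.0, -0.9, -0.5]
opening: 0.0509
grip_force: 0.0
```

```bash
python3 st.py
cat > f.py <<'E'
from fit import *
import sys
def fuses(C,tag,mats=True):
    # bright blobs on mat in the top view, poses refined in both views
    out=[]
    ms={}
    for n,c in C.items():
        hull=render(c,MAT,[.4667,-.3158,.108])[::2,::2]
        hull=cv2.erode(hull,np.ones((3,3)))
        im=c["pixels"].astype(int);lo=im.min(2)
        m=((lo>75)&(hull>0)).astype(np.uint8)
        ms[n]=cv2.morphologyEx(m,cv2.MORPH_CLOSE,np.ones((3,3),np.uint8))
    k,L,st,ce=cv2.connectedComponentsWithStats(ms["top"])
    for i in range(1,k):
        if st[i,4]<30: continue
        mt=L==i; q=at_z(C["top"],ce[i][::-1],.014)
        v=np.argwhere(mt)-ce[i][::-1]; w,V=np.linalg.eigh(v.T@v); d=V[:,1]
        e=at_z(C["top"],ce[i][::-1]+8*d,.014)-q; a=np.arctan(e[1]/e[0]) if abs(e[0])>1e-6 else 1.57
        p,er=fit([(C["top"],mt)],FUSE,[q[0],q[1],a]); 
        # side: blob nearest to projection
        uv=proj(C["side"],[p[0],p[1],.014]);k2,L2,_,c2=cv2.connectedComponentsWithStats(ms["side"])
        j=1+np.argmin(np.hypot(*(c2[1:]-uv[::-1]).T));ps,es=fit([(C["side"],L2==j)],FUSE,p)
        pb,eb=fit([(C["top"],mt),(C["side"],L2==j)],FUSE,p)
        print("top",np.round(p,4),round(er,2),"side",np.round(ps,4),round(es,2),"both",np.round(pb,4),round(np.degrees(pb[2]),1),round(eb,2));out.append(pb)
    return out
if __name__=="__main__":
    C={n:eyes.camera(n) for n in("top","side")}
    for n,c in C.items(): save(c,n+sys.argv[1])
    if "s" in sys.argv[2:]: both(C,"scraper_grip",SCR,[.487,.311,.21])
    fuses(C,"")
    for n,c in C.items():
        for t in("way1","way2","way3","way4","gland_nut"):
            z=.003 if t[0]=="g" else .051
            print(n,t,[(np.round(at_z(c,l["position"],z)[:2],4).tolist(),round(l["confidence"],2)) for l in landmark_of(c,t)[:3]])
    u=np.array([.9848,-.1736]);v=np.array([.1736,.9848])
    for i in range(4): print("pred way",np.array([.5935,.0267])+(i*.05-.075)*v)
E
python3 f.py 6 s
```

```text
t 14.62 pos [0.4979 0.1512 0.2229] F [ 1.  -0.9 -0.5] op 0.0509 grip 0.0
toolz [ 0.006  0.003 -1.   ] yaw_obj 12.31 q [-0.23  0.43 -0.16  1.81  0.08  0.9   1.36]
scraper_grip top [0.4846 0.31   0.2343] deg 13.4 1-iou 0.404
top [ 0.5332 -0.3613  0.0743] 0.14 side [ 0.5321 -0.3587  0.0759] 0.17 both [ 0.5322 -0.3605  0.052 ] 3.0 0.18
top [ 0.5171 -0.26    0.68  ] 0.13 side [ 0.5174 -0.2561  0.7515] 0.29 both [ 0.5167 -0.2588  0.6855] 39.3 0.24
top [ 0.4638 -0.313   1.42  ] 0.79 side [ 0.4638 -0.313   1.42  ] 1.0 both [ 0.4635 -0.3144  1.4927] 85.5 0.9
top [ 0.4166 -0.3686  0.0268] 0.14 side [ 0.4178 -0.3668  0.0452] 0.14 both [ 0.4166 -0.3682  0.0243] 1.4 0.16
top [ 0.4125 -0.2809  0.1168] 0.17 side [ 0.4129 -0.2784  0.1542] 0.18 both [ 0.4124 -0.28    0.1383] 7.9 0.18
top way1 [([0.5861, 0.0043], 0.93), ([0.6048, 0.1053], 0.78), ([0.5956, 0.0521], 0.73)]
top way2 [([0.5861, 0.0043], 0.93), ([0.6048, 0.1053], 0.78), ([0.5956, 0.0521], 0.73)]
top way3 [([0.5861, 0.0043], 0.93), ([0.6048, 0.1053], 0.78), ([0.5956, 0.0521], 0.73)]
top way4 [([0.5861, 0.0043], 0.93), ([0.6048, 0.1053], 0.78), ([0.5956, 0.0521], 0.73)]
top gland_nut [([0.4666, -0.3144], 0.38)]
side way1 [([0.5749, -0.0451], 0.72), ([0.5378, 0.0769], 0.71), ([0.5969, 0.0587], 0.63)]
side way2 [([0.5749, -0.0451], 0.72), ([0.5378, 0.0769], 0.71), ([0.5969, 0.0587], 0.63)]
side way3 [([0.5749, -0.0451], 0.72), ([0.5378, 0.0769], 0.71), ([0.5969, 0.0587], 0.63)]
side way4 [([0.5749, -0.0451], 0.72), ([0.5378, 0.0769], 0.71), ([0.5969, 0.0587], 0.63)]
side gland_nut [([0.4615, -0.3219], 0.45), ([0.9003, 0.3624], 0.44)]
pred way [ 0.58048 -0.04716]
pred way [0.58916 0.00208]
pred way [0.59784 0.05132]
pred way [0.60652 0.10056]
```

Call:
send_rows(rows=[-0.012, -0.06, 0, 0, 0, -4.8, 0.45, -0.024, -0.12, 0, 0, 0, -4.8, 0.45, -0.036, -0.18, 0, 0, 0, -4.8, 0.45, -0.048, -0.24, 0, 0, 0, -4.8, 0.45, -0.06, -0.3, -0.02, 0, 0, -4.8, 0.45, -0.072, -0.355, -0.06, 0, 0, -4.8, 0.45, -0.084, -0.413, -0.1, 0, 0, -4.8, 0.45, -0.084, -0.413, -0.12, 0, 0, -4.8, 0.45])

```text
time: 16.32
ee_pos: [0.4113, -0.2661, 0.0986]
orientation: [0.192, -3.135, 0.003]
contact_force: [-0.0, -0.0, 0.2]
opening: 0.0513
grip_force: 0.0
```

Call:
send_rows(rows=[0, 0, 0, 0, 0, 0, 0.45, 0, 0, 0, 0, 0, 0, 0.45])

```text
time: 16.58
ee_pos: [0.4138, -0.2609, 0.1006]
orientation: [-0.205, 3.133, 0.0]
contact_force: [-0.9, 0.3, 0.4]
opening: 0.0513
grip_force: 0.0
```

```bash
python3 st.py; python3 look.py 7
```

```text
t 16.57 pos [ 0.4138 -0.2609  0.1006] F [-0.9  0.3  0.4] op 0.0513 grip 0.0
toolz [ 0.002  0.    -1.   ] yaw_obj 7.47 q [ 0.56  0.56 -0.05  2.03  0.05  0.56  2.17]
scraper_grip top [0.4883 0.31   0.2063] deg 11.8 1-iou 0.091
scraper_grip side [0.487  0.312  0.2082] deg 11.9 1-iou 0.135
scraper_grip both [0.4882 0.3104 0.2064] deg 11.8 1-iou 0.12
```

Call:
send_rows(rows=[-0.001, -0.0195, -0.02, 0, 0, 0, 0.45, -0.001, -0.0195, -0.05, 0, 0, 0, 0.45, -0.001, -0.0195, -0.07, 0, 0, 0, 0.45, -0.001, -0.0195, -0.0805, 0, 0, 0, 0.45, -0.001, -0.0195, -0.0805, 0, 0, 0, 0.45, -0.001, -0.0195, -0.0805, 0, 0, 0, 1, -0.001, -0.0195, -0.0805, 0, 0, 0, 1, -0.001, -0.0195, -0.0805, 0, 0, 0, 1])

```text
time: 17.77
ee_pos: [0.412, -0.2816, 0.0198]
orientation: [-0.202, 3.134, -0.001]
contact_force: [0.7, -0.8, -0.9]
opening: 0.0256
grip_force: 0.2
```

Call:
send_rows(rows=[0, 0, 0, 0, 0, 0, 1, 0, 0, 0.05, 0, 0, 0, 1, 0, 0.02, 0.11, 0, 0, 0, 1, 0.03, 0.06, 0.14, 0, 0, -9, 1, 0.06, 0.11, 0.14, 0, 0, -17.5, 1, 0.09, 0.16, 0.14, 0, 0, -17.5, 1, 0.13, 0.2, 0.14, 0, 0, -17.5, 1, 0.167, 0.234, 0.14, 0, 0, -17.5, 1])

```text
time: 18.77
ee_pos: [0.5796, -0.0452, 0.1593]
orientation: [0.275, 3.129, 0.0]
contact_force: [1.0, -0.3, -0.9]
opening: 0.0214
grip_force: 60.0
```

Call:
send_rows(rows=[0, 0, 0, 0, 0, 0, 1, 0, 0, 0, 0, 0, 0, 1])

```text
time: 19.02
ee_pos: [0.5778, -0.0482, 0.1588]
orientation: [-0.278, -3.128, 0.002]
contact_force: [0.5, -1.4, 0.2]
opening: 0.0212
grip_force: 60.0
```

```bash
python3 st.py
```

```text
t 19.02 pos [ 0.5778 -0.0482  0.1588] F [ 0.5 -1.4  0.2] op 0.0212 grip 60.0
toolz [-0.002 -0.001 -1.   ] yaw_obj -10.16 q [ 0.02  0.59  0.04  1.72 -0.03  0.83  1.47]
```

Call:
send_rows(rows=[0.001, 0.0015, -0.03, 0, 0, 0, 1, 0.001, 0.0015, -0.064, 0, 0, 0, 1, 0.001, 0.0015, -0.064, 0, 0, 0, 1])

```text
time: 19.4
ee_pos: [0.5765, -0.0478, 0.0932]
orientation: [-0.281, -3.122, 0.002]
contact_force: [0.0, -0.6, -0.1]
opening: 0.0216
grip_force: 60.0
```

```bash
python3 st.py
python3 - <<'E'
from h import *
c=eyes.camera("side");save(c,"s8");cv2.imwrite("pics/c8.png",cv2.resize(c["pixels"][140:250,200:330,::-1],(780,600),interpolation=2))
for t in("way1","fuse1_mid"):
    for l in landmark_of(c,t): print(t,np.round(l["position"],1),round(l["confidence"],2))
for p in([.5795,-.0459,.051],[.5882,.0034,.051],[.5968,.0526,.051],[.6055,.1019,.051]): print(proj(c,p).round(1))
E
```

```text
t 19.4 pos [ 0.5765 -0.0478  0.0932] F [ 0.  -0.6 -0.1] op 0.0216 grip 60.0
toolz [-0.007 -0.001 -1.   ] yaw_obj -10.3 q [ 0.02  0.67  0.04  1.78 -0.04  0.69  1.47]
way1 [177.5 253.6] 0.97
way1 [190.8 255.8] 0.95
way1 [205.  265.7] 0.81
way1 [346.3 266.8] 0.71
way1 [212.1 269.9] 0.68
way1 [288.5 286.5] 0.58
way1 [251.8 349.4] 0.55
fuse1_mid [344.3 267.5] 0.97
[212.3 268.3]
[201.1 262.5]
[190.7 257.1]
[180.9 252. ]
```

View pics/c8.png

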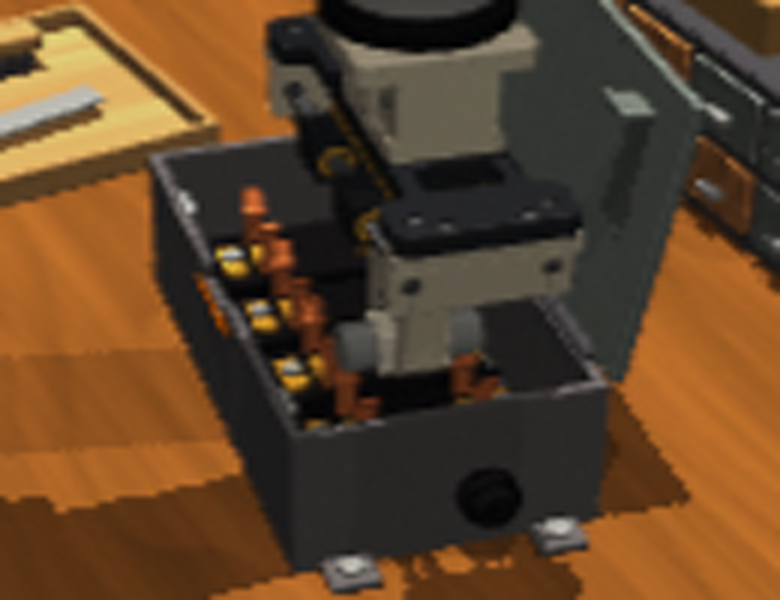

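The fuse's caps hang right over the way‑1 clips (crop around 360,340 and 465,330). Now I press it down.

Call:
send_rows(rows=[0.002, 0.001, -0.01, 0, 0, 0, 1, 0.002, 0.001, -0.018, 0, 0, 0, 1, 0.002, 0.001, -0.022, 0, 0, 0, 1, 0.002, 0.001, -0.026, 0, 0, 0, 1])

```text
time: 20.05
ee_pos: [0.582, -0.0457, 0.0698]
orientation: [0.278, 3.128, -0.001]
contact_force: [-1.9, -1.9, 10.3]
opening: 0.0217
grip_force: 60.0
```

Call:
send_rows(rows=[0, 0, -0.004, 0, 0, 0, 1, 0, 0, -0.008, 0, 0, 0, 1, 0, 0, -0.0115, 0, 0, 0, 1, 0, 0, -0.0115, 0, 0, 0, 1])

```text
time: 20.55
ee_pos: [0.5821, -0.0457, 0.057]
orientation: [0.278, 3.128, -0.002]
contact_force: [2.4, -1.6, -4.5]
opening: 0.0217
grip_force: 60.0
```

```bash
python3 st.py
```

```text
t 20.55 pos [ 0.5821 -0.0457  0.057 ] F [ 2.4 -1.6 -4.5] op 0.0217 grip 60.0
toolz [ 0.001 -0.001 -1.   ] yaw_obj -10.15 q [ 0.02  0.73  0.03  1.79 -0.04  0.62  1.47]
```

Call:
send_rows(rows=[0, 0, 0, 0, 0, 0, 0.62, 0, 0, 0, 0, 0, 0, 0.62, 0, 0, 0.05, 0, 0, 0, 0.62, 0, 0, 0.1, 0, 0, 0, 0.62, -0.01, -0.06, 0.1, 0, 0, 5, 0.5, -0.02, -0.12, 0.1, 0, 0, 10, 0.45, -0.03, -0.18, 0.1, 0, 0, 13.5, 0.45, -0.04, -0.24, 0.08, 0, 0, 13.5, 0.45])

```text
time: 21.55
ee_pos: [0.5427, -0.2854, 0.1399]
orientation: [-0.093, 3.136, -0.002]
contact_force: [0.6, 0.5, 0.7]
opening: 0.0511
grip_force: 0.0
```

Call:
send_rows(rows=[-0.006, -0.0, 0, 0, 0, 0, 0.45, -0.006, 0, 0, 0, 0, 0, 0.45])

```text
time: 21.8
ee_pos: [0.5356, -0.2825, 0.1382]
orientation: [0.092, -3.14, -0.003]
contact_force: [0.2, -0.0, 0.1]
opening: 0.0511
grip_force: 0.0
```

```bash
python3 st.py; python3 f.py 9 s|grep -v "way[234]"
```

```text
t 21.8 pos [ 0.5356 -0.2825  0.1382] F [ 0.2 -0.   0.1] op 0.0511 grip 0.0
toolz [-0.     0.002 -1.   ] yaw_obj 3.35 q [ 0.47  0.65 -0.04  1.67  0.03  0.83  2.05]
scraper_grip top [0.488  0.31   0.1951] deg 11.2 1-iou 0.097
scraper_grip side [0.4891 0.3121 0.2132] deg 12.2 1-iou 0.15
scraper_grip both [0.4896 0.3107 0.2028] deg 11.6 1-iou 0.136
top [ 0.5171 -0.2594  0.6725] 0.22 side [ 0.5153 -0.2578  0.7777] 0.37 both [ 0.5164 -0.2584  0.7189] 41.2 0.31
top [ 0.4939 -0.3698 -1.1181] 0.53 side [ 0.5309 -0.359   0.0705] 0.2 both [ 0.4974 -0.3697 -1.2243] -70.1 0.74
top [ 0.4019 -0.3816  1.5106] 0.51 side [ 0.4177 -0.3669  0.0648] 0.12 both [ 0.4064 -0.3793  1.4963] 85.7 0.6
top [ 0.3907 -0.3018 -0.2969] 0.84 side [ 0.3907 -0.3018 -0.2969] 1.0 both [ 0.3907 -0.3018 -0.2969] -17.0 0.92
top way1 [([0.5838, -0.0417], 0.91), ([0.5842, 0.0073], 0.88), ([0.6006, 0.0531], 0.79)]
top gland_nut [([0.4778, -0.3203], 0.39)]
side way1 [([0.5758, -0.0497], 0.83), ([0.5926, 0.0011], 0.75), ([0.6049, 0.1131], 0.62)]
side gland_nut [([0.4594, -0.313], 0.47), ([0.593, 0.0253], 0.31)]
pred way [ 0.58048 -0.04716]
pred way [0.58916 0.00208]
pred way [0.59784 0.05132]
pred way [0.60652 0.10056]
```

Call:
send_rows(rows=[-0.0035, -0.05, 0, 0, 0, 0, 0.45, -0.0035, -0.0775, -0.04, 0, 0, 0, 0.45, -0.0035, -0.0775, -0.08, 0, 0, 0, 0.45, -0.0035, -0.0775, -0.108, 0, 0, 0, 0.45, -0.0035, -0.0775, -0.118, 0, 0, 0, 0.45, -0.0035, -0.0775, -0.118, 0, 0, 0, 0.45, -0.0035, -0.0775, -0.118, 0, 0, 0, 1, -0.0035, -0.0775, -0.118, 0, 0, 0, 1])

```text
time: 23.5
ee_pos: [0.5333, -0.3615, 0.0217]
orientation: [-0.092, 3.138, -0.002]
contact_force: [-0.1, -0.7, 0.4]
opening: 0.0354
grip_force: 0.0
```

Call:
send_rows(rows=[0, 0, 0, 0, 0, 0, 1, 0, 0, 0, 0, 0, 0, 1, 0, 0, 0.06, 0, 0, 0, 1, 0, 0.02, 0.12, 0, 0, 0, 1, 0.01, 0.08, 0.14, 0, 0, -5, 1, 0.02, 0.14, 0.14, 0, 0, -10, 1, 0.03, 0.2, 0.14, 0, 0, -13.5, 1, 0.04, 0.26, 0.14, 0, 0, -13.5, 1])

```text
time: 24.5
ee_pos: [0.5726, -0.099, 0.1605]
orientation: [0.278, 3.128, -0.0]
contact_force: [1.3, 0.0, 0.2]
opening: 0.0214
grip_force: 60.0
```

Call:
send_rows(rows=[0.01, 0.05, 0, 0, 0, 0, 1, 0.017, 0.103, 0, 0, 0, 0, 1, 0.017, 0.103, 0, 0, 0, 0, 1, 0.017, 0.103, 0, 0, 0, 0, 1])

```text
time: 25.0
ee_pos: [0.5892, 0.0013, 0.1601]
orientation: [-0.278, -3.129, 0.002]
contact_force: [-0.6, -0.0, -1.5]
opening: 0.0215
grip_force: 60.0
```

```bash
python3 st.py
```

```text
t 25.0 pos [0.5892 0.0013 0.1601] F [-0.6 -0.  -1.5] op 0.0215 grip 60.0
toolz [-0.    -0.001 -1.   ] yaw_obj -10.14 q [-0.07  0.6   0.05  1.7  -0.03  0.85  1.39]
```

Call:
send_rows(rows=[0.001, 0.002, -0.04, 0, 0, 0, 1, 0.001, 0.002, -0.07, 0, 0, 0, 1, 0.001, 0.002, -0.082, 0, 0, 0, 1, 0.001, 0.002, -0.088, 0, 0, 0, 1, 0.001, 0.002, -0.092, 0, 0, 0, 1])

```text
time: 25.62
ee_pos: [0.5919, 0.0033, 0.0704]
orientation: [0.278, 3.126, -0.0]
contact_force: [-2.3, -0.3, 12.0]
opening: 0.0211
grip_force: 60.0
```

Call:
send_rows(rows=[0, 0, -0.004, 0, 0, 0, 1, 0, 0, -0.008, 0, 0, 0, 1, 0, 0, -0.011, 0, 0, 0, 1, 0, 0, -0.011, 0, 0, 0, 1])

```text
time: 26.12
ee_pos: [0.5917, 0.0033, 0.0578]
orientation: [0.278, 3.126, -0.001]
contact_force: [1.7, -1.2, -0.2]
opening: 0.0216
grip_force: 60.0
```

```bash
python3 st.py
```

```text
t 26.12 pos [0.5917 0.0033 0.0578] F [ 1.7 -1.2 -0.2] op 0.0216 grip 60.0
toolz [ 0.003 -0.001 -1.   ] yaw_obj -10.15 q [-0.07  0.74  0.04  1.77 -0.04  0.63  1.39]
```

Call:
send_rows(rows=[0, 0, -0.001, 0, 0, 0, 1, 0, 0, -0.001, 0, 0, 0, 0.62, 0, 0, -0.001, 0, 0, 0, 0.62, 0, 0, 0.05, 0, 0, 0, 0.62, 0, 0, 0.1, 0, 0, 0, 0.62, -0.02, -0.055, 0.1, 0, 0, 5, 0.5, -0.05, -0.11, 0.1, 0, 0, 10, 0.45, -0.08, -0.165, 0.1, 0, 0, 13, 0.45])

```text
time: 27.12
ee_pos: [0.5093, -0.1619, 0.1571]
orientation: [0.083, -3.14, -0.0]
contact_force: [0.4, -1.0, 0.0]
opening: 0.0511
grip_force: 0.0
```

Call:
send_rows(rows=[-0.025, -0.055, 0, 0, 0, 0, 0.45, -0.05, -0.11, -0.02, 0, 0, 0, 0.45, -0.075, -0.16, -0.04, 0, 0, 0, 0.45, -0.095, -0.206, -0.06, 0, 0, 0, 0.45, -0.095, -0.206, -0.06, 0, 0, 0, 0.45, -0.095, -0.206, -0.06, 0, 0, 0, 0.45])

```text
time: 27.88
ee_pos: [0.4158, -0.3657, 0.0969]
orientation: [-0.079, 3.141, 0.003]
contact_force: [0.2, 0.9, -0.0]
opening: 0.0512
grip_force: 0.0
```

```bash
python3 st.py; python3 f.py 10 s|grep -v "way"
```

```text
t 27.88 pos [ 0.4158 -0.3657  0.0969] F [ 0.2  0.9 -0. ] op 0.0512 grip 0.0
toolz [ 0.     0.002 -1.   ] yaw_obj 2.88 q [ 0.71  0.64 -0.04  1.85  0.04  0.65  2.27]
scraper_grip top [0.4884 0.31   0.1996] deg 11.4 1-iou 0.136
scraper_grip side [0.4881 0.3107 0.2314] deg 13.3 1-iou 0.241
scraper_grip both [0.4898 0.3103 0.2031] deg 11.6 1-iou 0.2
top [ 0.5172 -0.2599  0.6634] 0.13 side [ 0.5179 -0.2386  0.1944] 0.4 both [ 0.5176 -0.2587  0.6924] 39.7 0.47
top gland_nut [([0.4704, -0.3142], 0.6)]
side gland_nut []
```

Call:
send_rows(rows=[0.001, -0.002, -0.04, 0, 0, 0, 0.45, 0.001, -0.002, -0.07, 0, 0, 0, 0.45, 0.001, -0.002, -0.077, 0, 0, 0, 0.45, 0.001, -0.002, -0.077, 0, 0, 0, 0.45, 0.001, -0.002, -0.077, 0, 0, 0, 1, 0.001, -0.002, -0.077, 0, 0, 0, 1, 0.001, -0.002, -0.077, 0, 0, 0, 1, 0.001, -0.002, -0.077, 0, 0, 0, 1])

```text
time: 29.58
ee_pos: [0.4168, -0.3688, 0.0208]
orientation: [-0.078, 3.14, -0.0]
contact_force: [-0.5, 0.3, 3.7]
opening: 0.0214
grip_force: 60.0
```

Call:
send_rows(rows=[0, 0, 0, 0, 0, 0, 1, 0, 0, 0.06, 0, 0, 0, 1, 0, 0.02, 0.12, 0, 0, 0, 1, 0.025, 0.075, 0.14, 0, 0, -5, 1, 0.05, 0.13, 0.14, 0, 0, -10, 1, 0.075, 0.185, 0.14, 0, 0, -13, 1, 0.1, 0.24, 0.14, 0, 0, -13, 1, 0.125, 0.295, 0.14, 0, 0, -13, 1])

```text
time: 30.58
ee_pos: [0.5421, -0.072, 0.1601]
orientation: [0.278, 3.129, -0.001]
contact_force: [0.9, 0.1, -1.6]
opening: 0.0214
grip_force: 60.0
```

Call:
send_rows(rows=[0.02, 0.05, 0, 0, 0, 0, 1, 0.04, 0.09, 0, 0, 0, 0, 1, 0.057, 0.125, 0, 0, 0, 0, 1, 0.057, 0.125, 0, 0, 0, 0, 1, 0.057, 0.125, 0, 0, 0, 0, 1])

```text
time: 31.2
ee_pos: [0.598, 0.0502, 0.1597]
orientation: [-0.278, -3.128, 0.002]
contact_force: [-0.3, -0.6, -1.1]
opening: 0.0214
grip_force: 60.0
```

```bash
python3 st.py
```

```text
t 31.2 pos [0.598  0.0502 0.1597] F [-0.3 -0.6 -1.1] op 0.0214 grip 60.0
toolz [-0.001 -0.001 -1.   ] yaw_obj -10.17 q [-0.15  0.61  0.04  1.66 -0.03  0.87  1.3 ]
```

Call:
send_rows(rows=[0.001, 0.002, -0.04, 0, 0, 0, 1, 0.001, 0.002, -0.07, 0, 0, 0, 1, 0.001, 0.002, -0.082, 0, 0, 0, 1, 0.001, 0.002, -0.088, 0, 0, 0, 1, 0.001, 0.002, -0.092, 0, 0, 0, 1])

```text
time: 31.82
ee_pos: [0.6008, 0.0525, 0.0704]
orientation: [0.278, 3.126, -0.0]
contact_force: [-1.7, -0.6, 11.5]
opening: 0.0219
grip_force: 60.0
```

Call:
send_rows(rows=[0, 0, -0.004, 0, 0, 0, 1, 0, 0, -0.008, 0, 0, 0, 1, 0, 0, -0.0115, 0, 0, 0, 1, 0, 0, -0.0115, 0, 0, 0, 1])

```text
time: 32.33
ee_pos: [0.601, 0.0525, 0.0577]
orientation: [0.278, 3.126, -0.001]
contact_force: [1.3, -2.1, 2.7]
opening: 0.0215
grip_force: 60.0
```

```bash
python3 st.py
```

```text
t 32.33 pos [0.601  0.0525 0.0577] F [ 1.3 -2.1  2.7] op 0.0215 grip 60.0
toolz [ 0.004 -0.001 -1.   ] yaw_obj -10.16 q [-0.15  0.75  0.04  1.74 -0.04  0.65  1.3 ]
```

Call:
send_rows(rows=[0, 0, -0.0015, 0, 0, 0, 1, 0, 0, -0.0015, 0, 0, 0, 0.62, 0, 0, -0.0015, 0, 0, 0, 0.62, 0, 0, 0.05, 0, 0, 0, 0.62, 0, 0, 0.1, 0, 0, 0, 0.62, -0.016, -0.055, 0.1, 0, 0, 10, 0.5, -0.031, -0.11, 0.1, 0, 0, 20, 0.45, -0.046, -0.165, 0.1, 0, 0, 30, 0.45])

```text
time: 33.33
ee_pos: [0.5526, -0.1128, 0.1564]
orientation: [0.552, -3.092, -0.001]
contact_force: [0.6, -0.3, -0.6]
opening: 0.0511
grip_force: 0.0
```

Call:
send_rows(rows=[-0.015, -0.055, 0, 0, 0, 10, 0.45, -0.028, -0.1, -0.02, 0, 0, 19.6, 0.45, -0.037, -0.145, -0.04, 0, 0, 19.6, 0.45, -0.037, -0.145, -0.04, 0, 0, 19.6, 0.45, -0.037, -0.145, -0.04, 0, 0, 19.6, 0.45])

```text
time: 33.95
ee_pos: [0.5167, -0.2556, 0.1164]
orientation: [-1.061, 2.957, 0.003]
contact_force: [-0.0, 0.2, -0.3]
opening: 0.0512
grip_force: 0.0
```

```bash
python3 st.py; python3 f.py 11 s|grep -v "way"
```

```text
t 33.95 pos [ 0.5167 -0.2556  0.1164] F [-0.   0.2 -0.3] op 0.0512 grip 0.0
toolz [-0.     0.002 -1.   ] yaw_obj 39.49 q [ 0.55  0.65 -0.21  1.77  0.18  0.75  2.51]
scraper_grip top [0.4884 0.3103 0.21  ] deg 12.0 1-iou 0.108
scraper_grip side [0.4863 0.3124 0.2214] deg 12.7 1-iou 0.194
scraper_grip both [0.4862 0.3099 0.2115] deg 12.1 1-iou 0.157
top [ 0.4578 -0.3738 -1.1069] 0.46 side [ 0.4578 -0.3738 -1.1069] 1.0 both [ 0.4581 -0.3737 -1.118 ] -64.1 0.73
top [ 0.464  -0.3126  1.2153] 0.81 side [ 0.464  -0.3126  1.2153] 1.0 both [ 0.464  -0.3126  1.2453] 71.3 0.91
top gland_nut [([0.6105, 0.0568], 0.67), ([0.4635, -0.312], 0.48)]
side gland_nut [([0.4917, 0.3956], 0.54)]
```

Run:
```python
import cv2,numpy as np
a=cv2.imread('pics/top11.png')[160:280,300:420];b=cv2.imread('pics/side11.png')[130:390,200:360]
cv2.imwrite('pics/c11.png',np.hstack([cv2.resize(a,(400,400),interpolation=2),cv2.resize(b,(330,400)) ]))
```

```text
(no output)
```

View pics/c11.png

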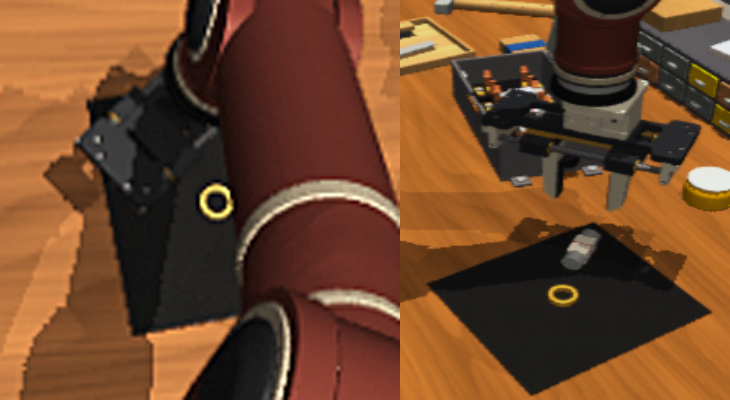

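The last fuse is still at its place, about (288, 290) in the side view. I'll descend.

Call:
send_rows(rows=[0, -0.003, -0.04, 0, 0, 0, 0.45, 0, -0.003, -0.08, 0, 0, 0, 0.45, 0, -0.003, -0.0965, 0, 0, 0, 0.45, 0, -0.003, -0.0965, 0, 0, 0, 0.45, 0, -0.003, -0.0965, 0, 0, 0, 1, 0, -0.003, -0.0965, 0, 0, 0, 1, 0, -0.003, -0.0965, 0, 0, 0, 1, 0, -0.003, -0.0965, 0, 0, 0, 1])

```text
time: 35.65
ee_pos: [0.5167, -0.2598, 0.0208]
orientation: [-1.06, 2.957, -0.0]
contact_force: [-0.7, 0.3, 2.7]
opening: 0.0218
grip_force: 60.0
```

Call:
send_rows(rows=[0, 0, 0, 0, 0, 0, 1, 0, 0, 0.06, 0, 0, 0, 1, 0, 0.02, 0.12, 0, 0, 0, 1, 0.015, 0.075, 0.14, 0, 0, -10, 1, 0.03, 0.13, 0.14, 0, 0, -20, 1, 0.045, 0.185, 0.14, 0, 0, -30, 1, 0.06, 0.24, 0.14, 0, 0, -40, 1, 0.075, 0.295, 0.14, 0, 0, -49.6, 1])

```text
time: 36.65
ee_pos: [0.5917, 0.037, 0.16]
orientation: [0.286, 3.128, -0.001]
contact_force: [1.1, 0.0, 0.1]
opening: 0.0212
grip_force: 60.0
```

Call:
send_rows(rows=[0.01, 0.04, 0, 0, 0, 0, 1, 0.016, 0.068, 0, 0, 0, 0, 1, 0.016, 0.068, 0, 0, 0, 0, 1, 0.016, 0.068, 0, 0, 0, 0, 1])

```text
time: 37.15
ee_pos: [0.6072, 0.1009, 0.1599]
orientation: [-0.281, -3.129, 0.003]
contact_force: [0.3, -0.7, 0.2]
opening: 0.0216
grip_force: 60.0
```

```bash
python3 st.py
```

```text
t 37.15 pos [0.6072 0.1009 0.1599] F [ 0.3 -0.7  0.2] op 0.0216 grip 60.0
toolz [-0.001 -0.002 -1.   ] yaw_obj -10.25 q [-0.23  0.63  0.05  1.62 -0.03  0.89  1.22]
```

Call:
send_rows(rows=[0.0005, 0.001, -0.04, 0, 0, 0, 1, 0.0005, 0.001, -0.07, 0, 0, 0, 1, 0.0005, 0.001, -0.082, 0, 0, 0, 1, 0.0005, 0.001, -0.088, 0, 0, 0, 1, 0.0005, 0.001, -0.092, 0, 0, 0, 1])

```text
time: 37.78
ee_pos: [0.6091, 0.1021, 0.0703]
orientation: [0.28, 3.127, -0.003]
contact_force: [-3.6, -3.6, 11.0]
opening: 0.0216
grip_force: 60.0
```

Call:
send_rows(rows=[0, 0, -0.004, 0, 0, 0, 1, 0, 0, -0.008, 0, 0, 0, 1, 0, 0, -0.0125, 0, 0, 0, 1, 0, 0, -0.0125, 0, 0, 0, 1])

```text
time: 38.28
ee_pos: [0.6101, 0.102, 0.0577]
orientation: [0.28, 3.124, -0.003]
contact_force: [0.2, -3.6, 6.3]
opening: 0.0217
grip_force: 60.0
```

```bash
python3 st.py
```

```text
t 38.27 pos [0.6101 0.102  0.0577] F [ 0.2 -3.6  6.3] op 0.0217 grip 60.0
toolz [ 0.005 -0.002 -1.   ] yaw_obj -10.24 q [-0.22  0.77  0.04  1.69 -0.04  0.68  1.22]
```

Call:
send_rows(rows=[0, 0, 0, 0, 0, 0, 0.62, 0, 0, 0, 0, 0, 0, 0.62, 0, 0, 0.05, 0, 0, 0, 0.62, 0, 0, 0.1, 0, 0, 0, 0.62, 0, 0.04, 0.15, 0, 0, 0, 0.62, 0, 0.09, 0.2, 0, 0, 0, 1, 0.01, 0.14, 0.23, 0, 0, 0, 1, 0.02, 0.18, 0.23, 0, 0, 0, 1])

```text
time: 39.28
ee_pos: [0.6286, 0.2881, 0.2896]
orientation: [0.273, 3.125, 0.008]
contact_force: [0.3, -0.1, -0.0]
opening: 0.0097
grip_force: 0.0
```

```bash
python3 st.py;python3 - <<'E'
from h import *
C={n:eyes.camera(n) for n in("top","side")}
for n,c in C.items(): save(c,n+"12")
b=[cv2.resize(C["top"]["pixels"][135:225,190:310,::-1],(400,300),interpolation=2),cv2.resize(C["side"]["pixels"][140:245,200:340,::-1],(400,300),interpolation=2)]
cv2.imwrite("pics/c12.png",np.hstack(b))
r={}
for n,c in C.items(): r[n]=[l["position"] for l in landmark_of(c,"fuse1_mid")]; print(n,[(np.round(l["position"],1).tolist(),round(l["confidence"],2)) for l in landmark_of(c,"fuse1_mid")])
for p in([.582,-.0457,.051],[.5905,.0035,.051],[.599,.0527,.051],[.608,.102,.051]): print({n:proj(c,p).round(1).tolist() for n,c in C.items()},{n:proj(c,np.add(p,[0,0,.014])).round(1).tolist() for n,c in C.items()})
for n,c in C.items():
  for t in("cover_lip","cover_hinge"): print(n,t,[(np.round(l["position"],1).tolist(),round(l["confidence"],2)) for l in landmark_of(c,t)[:2]])
u=np.array([.9848,-.1736]);ctr=np.array([.593,.0275]);h=ctr+.067*u
for a in(1.75,): l=h+.14*-np.cos(a)*u;print("lip pred",l,.0785+.14*np.sin(a),{n:proj(c,[l[0],l[1],.0785+.14*np.sin(a)]).round(1).tolist() for n,c in C.items()}, "hinge",h)
E
```

```text
t 39.27 pos [0.6286 0.2881 0.2896] F [ 0.3 -0.1 -0. ] op 0.0097 grip 0.0
toolz [ 0.006  0.005 -1.   ] yaw_obj -10.0 q [-0.49  0.65  0.05  1.2  -0.03  1.29  0.96]
top [([174.7, 236.8], 0.49)]
side [([190.9, 255.4], 0.65), ([187.6, 259.4], 0.42)]
{'top': [181.7, 270.2], 'side': [212.0, 269.1]} {'top': [180.6, 270.3], 'side': [207.5, 269.2]}
{'top': [179.7, 252.8], 'side': [200.8, 263.3]} {'top': [178.5, 252.7], 'side': [196.4, 263.3]}
{'top': [177.6, 235.5], 'side': [190.4, 257.8]} {'top': [176.4, 235.2], 'side': [186.1, 257.8]}
{'top': [175.4, 218.1], 'side': [180.7, 252.8]} {'top': [174.2, 217.7], 'side': [176.4, 252.8]}
top cover_lip [([125.9, 246.4], 0.63)]
top cover_hinge [([154.9, 247.6], 0.88)]
side cover_lip [([134.2, 298.3], 0.72), ([191.7, 253.6], 0.3)]
side cover_hinge [([185.0, 283.0], 0.86)]
lip pred [0.68355674 0.01153671] 0.2162580325623512 {'top': [128.6, 246.9], 'side': [135.3, 295.8]} hinge [0.6589816 0.0158688]
```

View pics/c12.png

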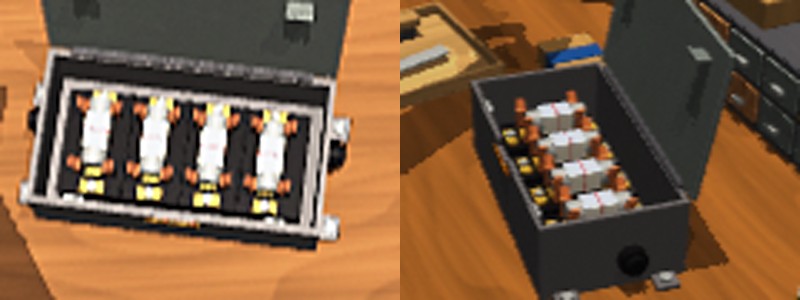

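All four fuses sit at the heights predicted for seated ones (side rows 180, 190, 201 and 212). Next I'll close the cover from behind with closed fingers.

Call:
send_rows(rows=[0.02, -0.058, 0.01, 0, 0, 0, 1, 0.038, -0.116, 0.01, 0, 0, 0, 1, 0.056, -0.174, 0.01, 0, 0, 0, 1, 0.074, -0.232, 0.01, 0, 0, 0, 1, 0.0885, -0.2825, 0.01, 0, 0, 0, 1, 0.0885, -0.2825, 0, 0, 0, 0, 1, 0.0885, -0.2825, 0, 0, 0, 0, 1, 0.0885, -0.2825, 0, 0, 0, 0, 1])

```text
time: 40.78
ee_pos: [0.7164, 0.0041, 0.286]
orientation: [0.273, 3.13, 0.003]
contact_force: [0.9, 1.1, 0.2]
opening: 0.0001
grip_force: 0.0
```

```bash
python3 st.py
```

```text
t 40.77 pos [0.7164 0.0041 0.286 ] F [0.9 1.1 0.2] op 0.0001 grip 0.0
toolz [ 0.     0.002 -1.   ] yaw_obj -9.97 q [-0.06  0.7   0.06  1.11 -0.04  1.34  1.39]
```

Call:
send_rows(rows=[0, 0, -0.05, 0, 0, 0, 1, 0, 0, -0.071, 0, 0, 0, 1, 0, 0, -0.071, 0, 0, 0, 1, -0.012, 0.0023, -0.071, 0, 0, 0, 1, -0.022, 0.0046, -0.071, 0, 0, 0, 1, -0.033, 0.0065, -0.069, 0, 0, 0, 1, -0.0437, 0.0084, -0.0685, 0, 0, 0, 1, -0.055, 0.01, -0.069, 0, 0, 0, 1])

```text
time: 41.78
ee_pos: [0.6614, 0.0121, 0.2176]
orientation: [0.277, 3.127, 0.001]
contact_force: [1.5, 1.1, 0.3]
opening: 0.0007
grip_force: 0.5
```

```bash
python3 st.py;python3 - <<'E'
from h import *
c=eyes.camera("side");save(c,"s13");cv2.imwrite("pics/c13.png",cv2.resize(c["pixels"][90:240,200:360,::-1],(640,600),interpolation=2))
E
```

```text
t 41.77 pos [0.6614 0.0121 0.2176] F [1.5 1.1 0.3] op 0.0007 grip 0.5
toolz [ 0.002  0.    -1.   ] yaw_obj -10.13 q [-0.08  0.65  0.06  1.41 -0.04  1.08  1.37]
```

View pics/c13.png

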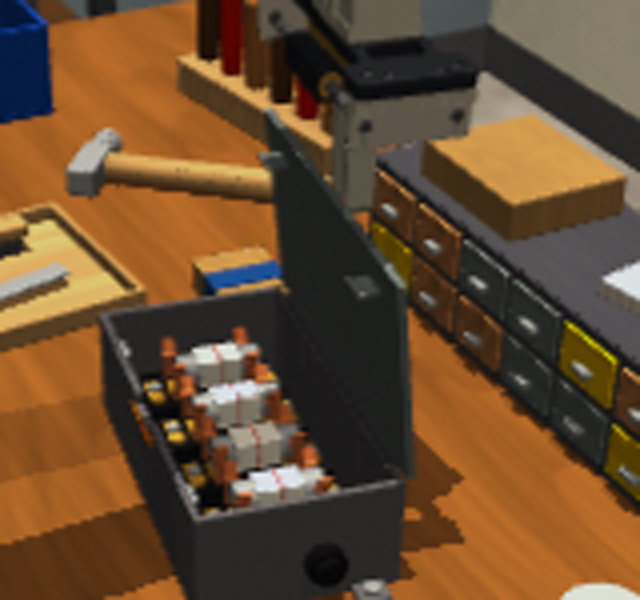

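Call:
send_rows(rows=[-0.0207, 0.0055, -0.0025, 0, 0, 0, 1, -0.0364, 0.0085, -0.0075, 0, 0, 0, 1, -0.051, 0.0115, -0.0135, 0, 0, 0, 1, -0.066, 0.0145, -0.0226, 0, 0, 0, 1, -0.0775, 0.0165, -0.032, 0, 0, 0, 1, -0.0893, 0.0187, -0.0448, 0, 0, 0, 1, -0.0983, 0.0203, -0.0571, 0, 0, 0, 1, -0.1037, 0.021, -0.0666, 0, 0, 0, 1])

```text
time: 42.82
ee_pos: [0.5576, 0.0325, 0.1501]
orientation: [0.278, 3.129, -0.001]
contact_force: [-0.2, 0.2, 1.3]
opening: 0.0007
grip_force: 0.5
```

```bash
python3 st.py;python3 - <<'E'
from h import *
c=eyes.camera("side");save(c,"s14");cv2.imwrite("pics/c14.png",cv2.resize(c["pixels"][110:240,190:330,::-1],(640,600),interpolation=2))
E
```

```text
t 42.83 pos [0.5576 0.0325 0.1501] F [-0.2  0.2  1.3] op 0.0007 grip 0.5
toolz [ 0.001 -0.    -1.   ] yaw_obj -10.15 q [-0.13  0.57  0.05  1.79 -0.04  0.78  1.33]
```

View pics/c14.png

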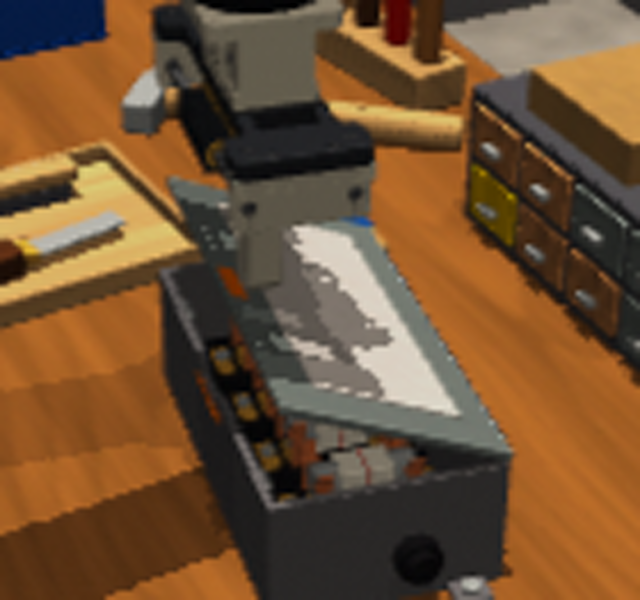

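The cover is at about 25° with the fingertips on its outer face near the lip, and the push goes on.

Call:
send_rows(rows=[-0.0045, 0.0008, -0.0098, 0, 0, 0, 1, -0.008, 0.0014, -0.0205, 0, 0, 0, 1, -0.011, 0.002, -0.0306, 0, 0, 0, 1, -0.013, 0.0024, -0.0413, 0, 0, 0, 1, -0.0135, 0.0025, -0.047, 0, 0, 0, 1, -0.014, 0.0026, -0.052, 0, 0, 0, 1, -0.014, 0.0026, -0.054, 0, 0, 0, 1, -0.014, 0.0026, -0.054, 0, 0, 0, 1])

```text
time: 43.88
ee_pos: [0.5438, 0.0353, 0.097]
orientation: [0.278, 3.129, 0.0]
contact_force: [-2.5, -0.6, 10.4]
opening: 0.0005
grip_force: 5.0
```

```bash
python3 st.py
```

```text
t 43.88 pos [0.5438 0.0353 0.097 ] F [-2.5 -0.6 10.4] op 0.0005 grip 5.0
toolz [ 0.  0. -1.] yaw_obj -10.15 q [-0.13  0.63  0.04  1.88 -0.04  0.64  1.33]
```

Pressing 2 mm more, then lifting clear and back to check that the cover stays shut.

Call:
send_rows(rows=[0, 0, -0.001, 0, 0, 0, 1, 0, 0, -0.002, 0, 0, 0, 1, 0, 0, -0.002, 0, 0, 0, 1])

```text
time: 44.25
ee_pos: [0.5438, 0.0353, 0.0959]
orientation: [0.278, 3.129, 0.0]
contact_force: [-2.7, -1.3, 14.9]
opening: 0.0003
grip_force: 7.3
```

Call:
send_rows(rows=[0, 0, 0.03, 0, 0, 0, 1, -0.01, 0, 0.08, 0, 0, 0, 1, -0.02, 0.05, 0.12, 0, 0, 0, 1, -0.03, 0.1, 0.15, 0, 0, 0, 1, -0.05, -0.0, 0.18, 0, 0, 0, 1, -0.08, -0.06, 0.18, 0, 0, 0, 1, -0.1, -0.12, 0.18, 0, 0, 0, 1, -0.11, -0.16, 0.18, 0, 0, 0, 1])

```text
time: 45.25
ee_pos: [0.4402, -0.1014, 0.2734]
orientation: [-0.276, -3.129, -0.001]
contact_force: [1.6, -0.2, 0.4]
opening: 0.0005
grip_force: 0.0
```

```bash
python3 st.py;python3 - <<'E'
from fit import *
C={n:eyes.camera(n) for n in("top","side")}
for n,c in C.items(): save(c,n+"15")
both(C,"scraper_grip",SCR,[.488,.311,.21])
b=[cv2.resize(c["pixels"][:,:,::-1],(400,300)) for c in C.values()]
b2=[cv2.resize(C["top"]["pixels"][130:270,90:276,::-1],(400,300),interpolation=2),cv2.resize(C["side"]["pixels"][130:250,150:310,::-1],(400,300),interpolation=2)]
cv2.imwrite("pics/c15.png",np.vstack([np.hstack(b),np.hstack(b2)]))
E
```

```text
t 45.25 pos [ 0.4402 -0.1014  0.2734] F [ 1.6 -0.2  0.4] op 0.0005 grip 0.0
toolz [ 0.  0. -1.] yaw_obj -10.08 q [ 0.08  0.26  0.13  1.91 -0.04  0.97  1.62]
scraper_grip top [0.4869 0.31   0.1994] deg 11.4 1-iou 0.168
scraper_grip side [0.4867 0.3123 0.2153] deg 12.3 1-iou 0.166
scraper_grip both [0.487  0.3103 0.197 ] deg 11.3 1-iou 0.172
```

View pics/c15.png

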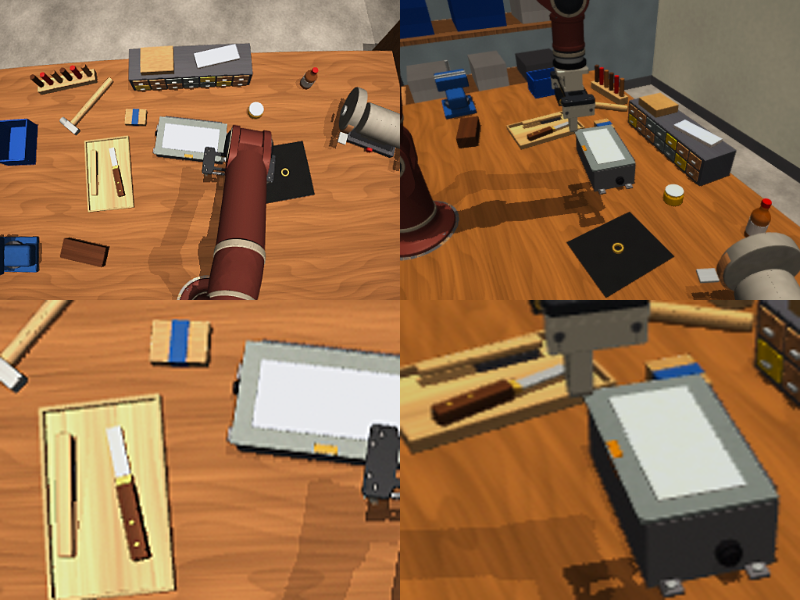

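The cover is shut and flat, the scraper lies flat in its tray, the mat holds only the nut, and the rest is unmoved. I'll wait a second and check the cover once more before handing in.

Call:
send_rows(rows=[0, 0, 0, 0, 0, 0, 1, 0, 0, 0, 0, 0, 0, 1, 0, 0, 0, 0, 0, 0, 1, 0, 0, 0, 0, 0, 0, 1, 0, 0, 0, 0, 0, 0, 1, 0, 0, 0, 0, 0, 0, 1, 0, 0, 0, 0, 0, 0, 1, 0, 0, 0, 0, 0, 0, 1])

```text
time: 46.45
ee_pos: [0.4413, -0.1002, 0.2735]
orientation: [0.278, 3.129, -0.0]
contact_force: [0.4, -0.3, 0.6]
opening: 0.0005
grip_force: 0.0
```

Run:
```python
from fit import *
c=eyes.camera("side")
l=landmark_of(c,"cover_lip")[:1];print(l,proj(c,[.521,.040,.0815]))
s=[x["pixels"] for x in silhouettes(c,"fusebox")][:1]
e=fit([(c,s[0])],BOX,[.593,.027,-.174]);print(e)
if e[1]<.1: print(sign_off())
```

```text
[{'position': [190.7, 233.7], 'confidence': 0.71}] [190.79586254 232.82823501]
(array([ 0.59213821,  0.02622795, -0.16828741]), np.float64(0.040355500439208436))
the job is handed in; nothing more can be done
None
```

I levered the cover open with the scraper, snapped all four fuses home one to a way, closed the cover until it held shut, and put the scraper back flat in its tray; the brush, nut, tin and carton were left in place, and the job was handed in at about 46 s.

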